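# Put the vacuum on the one filter funnel

### The arm

A 6-joint arm with a two-finger parallel gripper is mounted at the origin on a cart in front of the work surface, level with it; the furniture and walls round the work are solid. World frame = base frame: x ahead of the robot, y to its left, z up, the work surface at z = 0. Lengths are in m, angles in rad, forces in N, time in s.
With the tool pointing down it reaches from about 0.35 to 0.85 m from the base axis. Payload 8.1 kg.
Tool frame: the origin (TCP) lies at the centre of the arm's flange, where the gripper is bolted on; the fingertips stand 186 mm ahead of it and the grasp point (between the pads) lies 167 mm ahead of it; z points along the fingers, y is the line along which they close (so a half turn about z gives the same grasp; the last joint's range is limited). The gripper opens to 93 mm and grips with 3 to 60 N. Pads are 15 mm wide; open, the fingers measure 128 mm over their backs; the gripper's body (75 mm by 188 mm) begins 65 mm behind the grasp point.
Start: joints at [-0.085, 0.13, 1.488, -0, 1.523, -0.085], TCP at [0.6, 0, 0.405] pointing down, gripper open.
Joint ranges: [-2.96, 2.96], [-0.89, 2.26], [0.02, 2.5], [-1.34, 4.48], [0, 2.73], [-2.66, 2.66]. Speed limits (rad/s): [2.39, 2.39, 2.79, 3.14, 3.14, 3.14].

### API

Orientations are given as a rotation vector (axis times angle).
In Python, from plant import robot gives the robot as it stands.
- The arm moves only by the tool apply_moves, never from a script. Its argument "series" is a list of rows, each a list of 2 entries, a list of its own where there are three numbers: the shift along the tool's x, y, z in mm, then the turn, a rotation vector about the tool's x, y, z in rad. A call has 1 to 12 rows; each row shifts and turns the commanded pose from where the row before left it, along the tool's axes as they then stand; what a row does not reach is not made up. A row lasts 1/12 s, in which the tool goes at most 41.7 mm and 7.16 degrees, less where a joint would pass 70% of its speed; a pose out of reach is approached as far as the arm can. A call is refused whole if a number of a shift passes 41.7 or a number of a turn 0.125, either way. A call with a gripper value outside its range is refused whole. "claw" is the opening, from 0 (shut) to 1 (fully open), set as the call begins (left out, the last holds). The fingers move at their own pace and stop on an object; "newtons" is the grip in N (left out, the last holds). Time passes only in rows, so rows that do not move let the fingers close. It gives the time, the measured TCP pose, the force, the opening and the grip force at its end, in the units of the state.
- robot.read_state(): the state, without advancing time (a new reading comes with each control period).
- robot.read_camera(name): name is "scene" or "side" or "wrist"; returns (picture, depth): 400x640x3 uint8, blue, green, red; 400x640 float32, m along the optical axis (not along the pixel's ray), 0 where there is no reading.
- robot.calibration(name): a dict with "fx", "fy", "cx", "cy" (pixels), "extrinsics" (4x4, takes a point from world to camera coordinates). Camera axes: x right, y down, z forward; pixel columns grow to the right and rows downward; lengths in m; the calibration is good to about 2 mm. The wrist camera is an equidistant fisheye: a pixel r from the principal point sees the ray r / f radians off the axis. A picture is of the moment at which its call begins: read the wrist's pose just before it. calibration takes no time and is no camera call; for the wrist camera it gives the pose at the moment of the call.
- robot.close_job(): hands the job in; it is judged then, once.
The state is a dict: "t": time; "q": joint angles; "dq": joint speeds; "joint_torque": joint torques, N m; "tool_pos": TCP position; "orientation": TCP orientation; "force": force on the tool from outside, world axes, zero at the start; "wrist_torque": the same for the moment, N m; "opening": finger opening in m; "gripper_force": force on a finger pad.
Only numpy, scipy, OpenCV 4.12 (cv2) and the standard library are available. Lean on these libraries where they do the work, as an engineer would, in place of code of your own. Each camera call takes 0.05 s, during which the arm holds its last target. There are 200 camera calls.

### The job

Get the three-place vacuum filtration manifold ready to draw through its one filter funnel: first push the blue levers of the two empty stations fully shut (crosswise to their pipes), so that no air leaks in there, and only then push the lever of the station that carries the amber funnel fully open (in line with its pipe, pointing toward the robot). Push the levers round with a finger; leave the funnel sitting in its seat, and leave the beaker, vial, timer and bottle where they stand.

Things in the scene. Friction and masses are not known exactly. Their poses are not given: they have to be found in the camera images.
- station_a: fixed station of the vacuum manifold, carrying the amber funnel; three alike, 120 mm apart, their order in the row changes. Origin: on the bench top below its lever's axis; x: away from the robot along its branch pipe to its funnel seat (105 mm off, rubber collar 33 mm across, top at z 64 mm); y: left along the row. Its valve body, 28 x 26 mm, reaches z 62 mm, the brass nut on it (16 mm wide) z 67 mm
- station_b: fixed station of the vacuum manifold, its seat empty; three alike, 120 mm apart, their order in the row changes. Origin: on the bench top below its lever's axis; x: away from the robot along its branch pipe to its funnel seat (105 mm off, rubber collar 33 mm across, top at z 64 mm); y: left along the row. Its valve body, 28 x 26 mm, reaches z 62 mm, the brass nut on it (16 mm wide) z 67 mm
- station_c: fixed station of the vacuum manifold, its seat empty; three alike, 120 mm apart, their order in the row changes. Origin: on the bench top below its lever's axis; x: away from the robot along its branch pipe to its funnel seat (105 mm off, rubber collar 33 mm across, top at z 64 mm); y: left along the row. Its valve body, 28 x 26 mm, reaches z 62 mm, the brass nut on it (16 mm wide) z 67 mm
- lever_a (a joint): angle of station_a's blue lever about the vertical through the station's origin. 0: fully shut, at a stop, pointing along the station's +y, crosswise to the pipe. 1.571: fully open, at a stop, pointing along its -x, toward the robot, in line with the pipe; grows counter-clockwise seen from above. No spring; friction 0.09 N m (about 2 N near the end). Starts shut or nearly so (0 to 0.08)
- lever_b (a joint): angle of station_b's blue lever about the vertical through the station's origin. 0: fully shut, at a stop, pointing along the station's +y, crosswise to the pipe. 1.571: fully open, at a stop, pointing along its -x, toward the robot, in line with the pipe; grows counter-clockwise seen from above. No spring; friction 0.09 N m (about 2 N near the end). Starts open or partly so (1.0 to 1.571)
- lever_c (a joint): angle of station_c's blue lever about the vertical through the station's origin. 0: fully shut, at a stop, pointing along the station's +y, crosswise to the pipe. 1.571: fully open, at a stop, pointing along its -x, toward the robot, in line with the pipe; grows counter-clockwise seen from above. No spring; friction 0.09 N m (about 2 N near the end). Starts open or partly so (1.0 to 1.571)
- lever_a_tip (a point): middle of the round outer end of station_a's lever, 59 mm from its axis, at z 88 mm. The lever is a level bar 9 mm wide (13 mm at the end), z 81 to 95 mm above the bench, with a free gap below it; its hub is 20 mm across
- lever_b_tip (a point): middle of the round outer end of station_b's lever, 59 mm from its axis, at z 88 mm. The lever is a level bar 9 mm wide (13 mm at the end), z 81 to 95 mm above the bench, with a free gap below it; its hub is 20 mm across
- lever_c_tip (a point): middle of the round outer end of station_c's lever, 59 mm from its axis, at z 88 mm. The lever is a level bar 9 mm wide (13 mm at the end), z 81 to 95 mm above the bench, with a free gap below it; its hub is 20 mm across
- funnel_mid (a point): centre of the filter funnel, an amber see-through cup on a white base, 55 mm across, standing loosely in the rubber collar of station_a; it reaches from z 64 mm to z 132 mm. Leave it seated
- beaker_mid (a point): centre of a small glass beaker, 51 mm across and 58 mm tall, standing on the bench in front of the manifold; leave it alone
- sample_vial_mid (a point): centre of a glass vial with a red cap, 16 mm across and 58 mm tall, standing on the bench in front of the manifold; leave it alone
- timer: white timer, 62 x 58 x 18 mm, lying on the bench in front of the manifold; origin at the centre of its underside; leave it alone
- sample_bottle_mid (a point): centre of a white bottle with an orange cap, 69 mm across and 144 mm tall, behind the manifold; leave it alone
- manifold: the fixed steel header tube below the three levers, 32 mm across and 360 mm long, top at z 40 mm; origin on the bench top below its middle, y along it to the left, x away from the robot. A round vacuum gauge, 54 mm across, up to z 105 mm, stands 212 mm left of the middle; at the right end a grey hose leads back to a black pump box

How it is judged:
By the outcome, as a careful person would: the job done as asked, in the order asked, and still so for the second after the job is handed in, with the robot touching nothing.
It also fails if it takes over 61 s, if anything falls off the work surface, if the arm or the gripper's body presses on something with over 40 N, if the wrist force passes 120 N, or if a joint passes its speed limit or range.

## Working session

There is one attempt and no reset: what is moved stays moved. The work goes in short steps, Python scripts to look and compute and a tool call to move; the robot and the scene stay as the last step left them, time stands still between calls to the robot, and variables do not carry over. Pictures are saved under pics/ and viewed, at most 10 in all, crops included, and the job is handed in when it is done.

Besides the shell and the picture viewer there is one more tool, called after ">>>" as name(argument=value, ...) on one line, values as JSON. apply_moves: Moves the arm, as the interface text tells. Its arguments: {"type":"object","properties":{"series":{"type":"array"},"claw":{"type":"number"},"newtons":{"type":"number"}},"required":["series"]}

```bash
ls; mkdir -p pics; cat > h.py <<'E'
import numpy as np, cv2
from plant import robot
def look(n,f):
    c=robot.calibration(n); im,d=robot.read_camera(n); cv2.imwrite('pics/'+f,im); np.savez('pics/'+f[:-4],im=im,d=d,E=c['extrinsics'],K=[c[k] for k in('fx','fy','cx','cy')]); return c,im,d
def cloud(c,d):
    v,u=np.mgrid[:d.shape[0],:d.shape[1]]
    P=np.stack([(u-c['cx'])/c['fx']*d,(v-c['cy'])/c['fy']*d,d],-1)
    E=np.array(c['extrinsics']); return (P-E[:3,3])@E[:3,:3]
E
python3 - <<'E'
from h import *
print(robot.read_state())
for n in('scene','side'):
    c,im,d=look(n,n+'0.png'); W=cloud(c,d); print(n,c)
    h=cv2.cvtColor(im,cv2.COLOR_BGR2HSV)
    m=cv2.inRange(h,(95,110,50),(130,255,255))
    k,l,s,ce=cv2.connectedComponentsWithStats(m)
    for i in range(1,k):
        if s[i,4]<40: continue
        p=W[(l==i)&(d>0)]; print(s[i],np.median(p,0).round(3),p.min(0).round(3),p.max(0).round(3))
E
```

```text
pics
{'t': 0.0, 'q': array([-8.54227037e-02,  1.31158837e-01,  1.48928766e+00, -1.29497510e-05,
        1.52297217e+00, -8.53732323e-02]), 'dq': array([-0.00012092, -0.00135849, -0.0004855 ,  0.00029134,  0.00040889,
        0.00024427]), 'joint_torque': array([-1.61290725e-03, -5.59853125e+01, -4.91755986e+01,  7.67333270e-02,
        3.59135563e-02, -2.97389461e-04]), 'tool_pos': array([5.99772615e-01, 2.57070733e-05, 4.03683915e-01]), 'orientation': array([-2.22051364e+00, -2.22040520e+00,  1.86251759e-03]), 'force': array([-0.0680306 , -0.84422131,  1.23073739]), 'wrist_torque': array([-0.00973343, -0.05988391, -0.01933262]), 'gripper_force': 0.0, 'opening': 0.09297302573175571}
scene {'fx': 445.18821613416605, 'fy': 445.18821613416605, 'cx': 321.1838197505404, 'cy': 197.46437235128548, 'extrinsics': array([[ 0.71051839, -0.70362161,  0.00895815, -0.31311971],
       [-0.43022448, -0.44444501, -0.78573248,  0.37373091],
       [ 0.55683976,  0.55442336, -0.61850159,  0.64030931],
       [ 0.        ,  0.        ,  0.        ,  1.        ]])}
[327  32  39  11  62] [1.223 0.672 0.1
[... 1298 characters left out ...]
195737,  0.70443821],
       [ 0.        ,  0.        ,  0.        ,  1.        ]])}
[525 122  24  12 171] [ 0.298 -0.836  0.096] [ 0.261 -0.897  0.064] [ 0.337 -0.79   0.104]
[474 135  14   9  82] [ 0.4   -0.493  0.116] [ 0.384 -0.523  0.102] [ 0.42  -0.483  0.12 ]
[531 134  56  22 757] [ 0.207 -0.729  0.079] [ 0.123 -0.883  0.018] [ 0.293 -0.62   0.093]
[390 153  31  17 305] [ 0.59  -0.388  0.021] [ 0.559 -0.425  0.001] [ 0.653 -0.37   0.039]
[369 182  15  14  98] [ 0.499 -0.002  0.092] [ 0.495 -0.037  0.056] [0.528 0.026 0.096]
[351 198  28  15 186] [0.478 0.09  0.091] [0.445 0.078 0.081] [0.512 0.098 0.096]
[319 219  29  18 217] [0.478 0.212 0.092] [0.444 0.198 0.082] [0.513 0.217 0.096]
```

View pics/scene0.png

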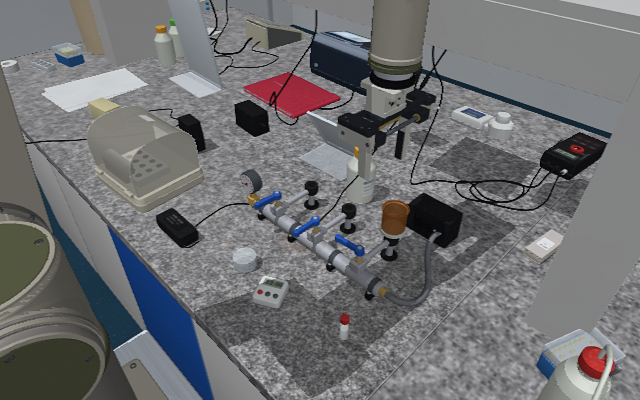

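View pics/side0.png

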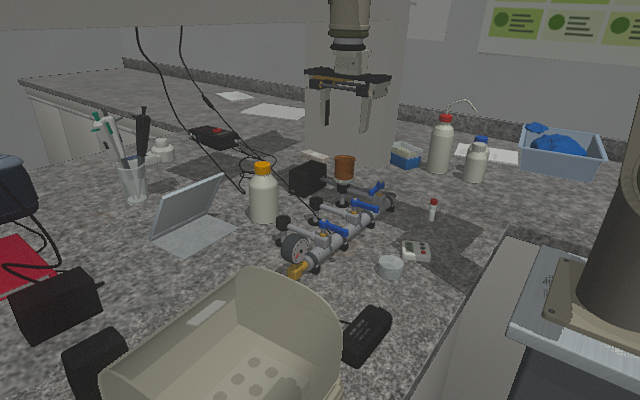

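The scene picture shows three blue levers at about (267,200), (306,226) and (349,245). The amber funnel is at (395,218), on the rightmost station. The beaker (245,260), timer (270,290) and vial (344,326) stand in front and are lower than the levers. The side picture agrees. Next I fit the lever lines.

```bash
python3 - <<'E'
from h import *
R=[(0.15,0.25),(0.04,0.13),(-0.08,0.035)]
for n in('scene0','side0'):
    z=np.load(f'pics/{n}.npz'); im,d,E=z['im'],z['d'],z['E']; fx,fy,cx,cy=z['K']
    W=cloud(dict(fx=fx,fy=fy,cx=cx,cy=cy,extrinsics=E),d)
    h=cv2.cvtColor(im,cv2.COLOR_BGR2HSV)
    m=cv2.inRange(h,(95,110,50),(130,255,255))>0
    v,u=np.mgrid[:400,:640]
    ray=np.stack([(u-cx)/fx,(v-cy)/fy,np.ones_like(u)],-1)@E[:3,:3]; o=-E[:3,:3].T@E[:3,3]
    for a,b in R:
        s=m&(W[...,0]>.4)&(W[...,0]<.6)&(W[...,1]>a)&(W[...,1]<b)&(W[...,2]>.089)&(W[...,2]<.105)
        r=ray[s]; P=(o+r*((.095-o[2])/r[:,2])[:,None])[:,:2]
        vx,vy,x0,y0=cv2.fitLine(P.astype(np.float32),cv2.DIST_HUBER,0,.01,.01).ravel()
        t=(P-[x0,y0])@[vx,vy]; 
        print(n,len(P),'dir',vx.round(3),vy.round(3),'ends',(np.array([x0,y0])+np.outer([t.min(),t.max()],[vx,vy])).round(4).tolist())
    # black empty seats / funnel
    f=cv2.inRange(h,(5,120,60),(20,255,255))>0; s=f&(W[...,2]>.1)&(W[...,2]<.14)&(W[...,0]<.75)&(W[...,0]>.5)&(abs(W[...,1])<.2); print('funnel',W[s].min(0),W[s].max(0))
    s=(W[...,2]>.055)&(W[...,2]<.068)&(im.max(-1)<60)&(W[...,0]>.54)&(W[...,0]<.68)
    for a,b in((.13,.27),(.02,.13)):
        q=W[s&(W[...,1]>a)&(W[...,1]<b)]; print('seat',len(q),q.min(0) if len(q) else 0,q.max(0) if len(q) else 0)
E
```

```text
scene0 138 dir 0.999 -0.034 ends [[0.4432, 0.2043], [0.5138, 0.2019]]
scene0 162 dir 1.0 0.009 ends [[0.4427, 0.082], [0.515, 0.0827]]
scene0 180 dir 0.041 -0.999 ends [[0.5009, 0.0235], [0.5038, -0.0478]]
funnel [ 0.58297866 -0.06125101  0.10010194] [0.7102344  0.16400838 0.13860965]
seat 116 [0.59387543 0.18783259 0.05541347] [0.62488734 0.21998243 0.06781793]
seat 149 [0.59322433 0.0669441  0.05521786] [0.62478782 0.12279148 0.06771687]
side0 141 dir 0.998 -0.059 ends [[0.441, 0.2156], [0.5122, 0.2114]]
side0 113 dir 1.0 0.009 ends [[0.4415, 0.0928], [0.5122, 0.0934]]
side0 67 dir 0.075 -0.997 ends [[0.4961, 0.0367], [0.5017, -0.0382]]
funnel [ 0.58293022 -0.05895254  0.10010366] [0.73073165 0.17001491 0.13946578]
seat 124 [0.59182304 0.19379951 0.05554369] [0.62118933 0.22552595 0.06614521]
seat 114 [0.5923992  0.07500998 0.05502221] [0.6212377  0.12540645 0.06753644]
```

>>> apply_moves(series=[[[18.5,-13.9,0],[0,0,0]],[[18.5,-13.9,0],[0,0,0]],[[18.5,-13.9,0],[0,0,0]],[[18.5,-13.9,0],[0,0,0]],[[18.5,-13.9,0],[0,0,0]],[[18.5,-13.9,0],[0,0,0]],[[18.5,-13.9,0],[0,0,0]],[[18.5,-13.9,0],[0,0,0]],[[18.5,-13.9,0],[0,0,0]],[[18.5,-13.9,0],[0,0,0]],[[0,0,0],[0,0,0]],[[0,0,0],[0,0,0]]], claw=0)

```text
t: 1.1
tool_pos: [0.4604, 0.1857, 0.4045]
orientation: [-2.219, -2.224, 0.001]
force: [-0.4, -0.1, 0.1]
opening: 0.0179
gripper_force: 0.0
```

>>> apply_moves(series=[[[0,0,20],[0,0,0]],[[0,0,20],[0,0,0]],[[0,0,20],[0,0,0]],[[0,0,20],[0,0,0]],[[0,0,20],[0,0,0]],[[0,0,20],[0,0,0]],[[0,0,0],[0,0,0]],[[0,0,0],[0,0,0]]])

```text
t: 1.77
tool_pos: [0.4609, 0.1842, 0.2837]
orientation: [-2.221, -2.22, 0.005]
force: [0.8, -0.3, 0.5]
opening: 0.0006
gripper_force: 0.0
```

```bash
python3 - <<'E'
from h import *
s=robot.read_state();print(s['t'],s['tool_pos'],s['orientation'],s['force'],s['opening'])
c,im,d=look('scene','s1.png'); cv2.imwrite('pics/s1c.png',cv2.resize(im[120:300,200:420],None,fx=3,fy=3))
E
```

```text
1.7667 [0.46085487 0.18416422 0.28366281] [-2.22149698 -2.21950096  0.00455808] [ 0.79506004 -0.28398953  0.51557356] 0.0006106157880503875
```

View pics/s1c.png

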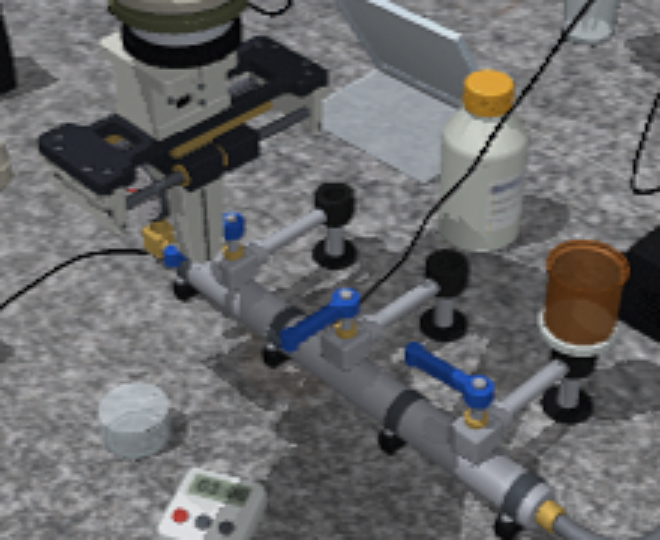

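The finger stands clear to the right of the left lever, at crop pixel (195,215). I'll go down, touch the lever, and sweep it with the tool turning along.

>>> apply_moves(series=[[[0,0,11],[0,0,0]],[[0,0,10],[0,0,0]],[[0,0,0],[0,0,0]],[[5,0,0],[0,0,0]],[[4,0,0],[0,0,0]],[[0,0,0],[0,0,0]]])

```text
t: 2.32
tool_pos: [0.461, 0.1946, 0.2639]
orientation: [2.221, 2.222, -0.0]
force: [0.3, -1.4, -0.9]
opening: 0.0003
gripper_force: 0.3
```

>>> apply_moves(series=[[[5.1,-1.2,0],[0,0,0.12]],[[5.1,-1.2,0],[0,0,0.12]],[[5.1,-1.2,0],[0,0,0.12]],[[5.1,-1.2,0],[0,0,0.12]],[[5.1,-1.2,0],[0,0,0.12]],[[0,0,0],[0,0,0]]])

```text
t: 2.82
tool_pos: [0.4615, 0.2206, 0.2642]
orientation: [2.783, 1.458, 0.001]
force: [-0.4, 0.3, 0.4]
opening: 0.0006
gripper_force: 0.0
```

>>> apply_moves(series=[[[5.1,-1.2,0],[0,0,0.12]],[[5.1,-1.2,0],[0,0,0.12]],[[5.1,-1.2,0],[0,0,0.12]],[[5.1,-1.2,0],[0,0,0.12]],[[5.1,-1.2,0],[0,0,0.12]],[[5.1,-1.2,0],[0,0,0.12]],[[5.1,-1.2,0],[0,0,0.12]],[[0,0,0],[0,0,0]]])

```text
t: 3.48
tool_pos: [0.4854, 0.2469, 0.2641]
orientation: [-3.134, -0.203, -0.001]
force: [0.4, -0.3, -0.5]
opening: 0.0003
gripper_force: 0.0
```

```bash
python3 - <<'E'
from h import *
s=robot.read_state();print(s['t'],s['tool_pos'],s['force'],s['wrist_torque'])
c,im,d=look('side','s2.png'); cv2.imwrite('pics/s2c.png',cv2.resize(im[120:290,260:420],None,fx=3.5,fy=3.5))
E
```

```text
3.4833 [0.48535637 0.24691918 0.26411815] [ 0.39690994 -0.26434494 -0.51649637] [0.04780546 0.1178853  0.03941358]
```

View pics/s2c.png

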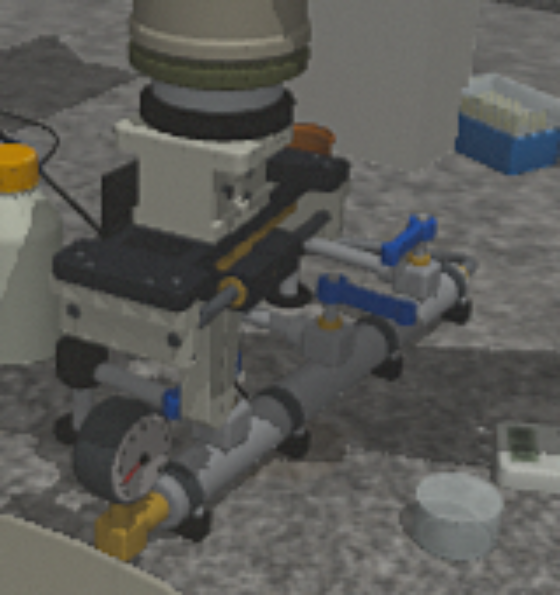

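The left lever follows the finger: its tip shows at crop (172,402) and the hub side is behind the finger. Now I push it gently to the stop.

>>> apply_moves(series=[[[5.1,-1.2,0],[0,0,0.12]],[[2,0,0],[0,0,0]],[[0,0,0],[0,0,0]]])

```text
t: 3.78
tool_pos: [0.4908, 0.2485, 0.2635]
orientation: [-3.141, -0.029, 0.006]
force: [-8.5, 1.2, 5.1]
opening: 0.0007
gripper_force: 4.3
```

>>> apply_moves(series=[[[1.5,0,0],[0,0,0]],[[0,0,0],[0,0,0]]])

```text
t: 3.95
tool_pos: [0.4916, 0.2485, 0.2634]
orientation: [3.141, 0.03, -0.009]
force: [-13.3, 1.0, 8.4]
opening: 0.0005
gripper_force: 7.0
```

>>> apply_moves(series=[[[-8,0,0],[0,0,0]],[[-8,0,0],[0,0,0]],[[0,0,-18],[0,0,0]],[[0,0,-20],[0,0,0]],[[-4,30,0],[0,0,0]],[[-4,30,0],[0,0,0]],[[-4,30,0],[0,0,0]],[[-4,30,0],[0,0,0]],[[0,30,0],[0,0,0]],[[0,30,0],[0,0,0]],[[0,0,0],[0,0,0]]])

```text
t: 4.87
tool_pos: [0.4629, 0.0641, 0.3019]
orientation: [3.139, 0.018, 0.002]
force: [0.2, -1.4, -0.3]
opening: 0.0004
gripper_force: 0.0
```

>>> apply_moves(series=[[[0,0,0],[0,0,-0.12]],[[0,0,0],[0,0,-0.12]],[[0,0,0],[0,0,-0.12]],[[0,0,0],[0,0,-0.12]],[[0,0,0],[0,0,-0.12]],[[0,0,0],[0,0,-0.12]],[[0,0,0],[0,0,-0.12]],[[0,0,0],[0,0,-0.12]],[[0,0,0],[0,0,-0.12]],[[0,0,0],[0,0,-0.12]],[[0,0,0],[0,0,-0.12]],[[0,0,0],[0,0,-0.12]]])

```text
t: 5.87
tool_pos: [0.463, 0.0684, 0.3019]
orientation: [2.34, 2.095, 0.001]
force: [0.1, 0.0, 0.5]
opening: 0.0008
gripper_force: 0.0
```

>>> apply_moves(series=[[[0,0,0],[0,0,-0.12]],[[0,0,0],[0,0,0]]])

```text
t: 6.03
tool_pos: [0.463, 0.0683, 0.3018]
orientation: [2.211, 2.231, 0.001]
force: [0.6, -0.4, 0.0]
opening: 0.0004
gripper_force: 0.0
```

```bash
python3 - <<'E'
from h import *
s=robot.read_state();print(s['t'],s['tool_pos'],s['orientation'],s['force'])
c,im,d=look('scene','s3.png'); cv2.imwrite('pics/s3c.png',cv2.resize(im[120:300,200:420],None,fx=3,fy=3))
E
```

```text
6.0333 [0.46303278 0.06834762 0.30182898] [2.21071889e+00 2.23130895e+00 7.47076378e-04] [ 0.55001137 -0.40237632  0.04407677]
```

View pics/s3c.png

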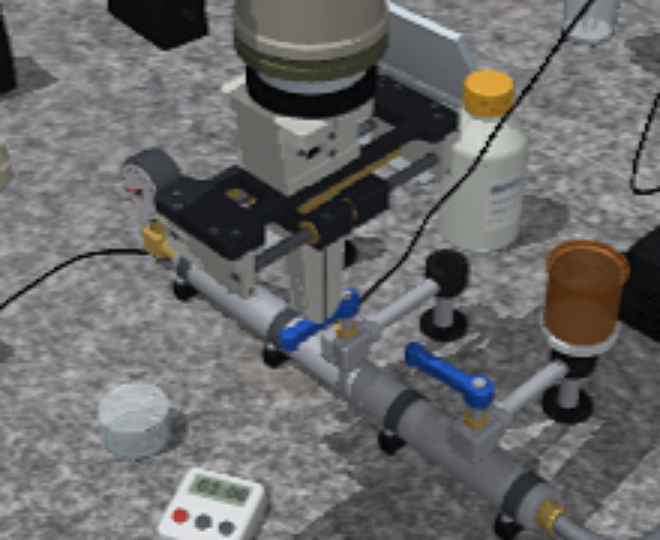

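The finger is over the right side of the middle lever, with the fingertip at crop (325,315). The left station's lever is hidden behind the gripper. I do the same sweep here.

>>> apply_moves(series=[[[-4,0,0],[0,0,0]],[[0,0,13],[0,0,0]],[[0,0,13],[0,0,0]],[[0,0,13],[0,0,0]],[[0,0,0],[0,0,0]],[[5,0,0],[0,0,0]],[[5,0,0],[0,0,0]],[[0,0,0],[0,0,0]]])

```text
t: 6.75
tool_pos: [0.4634, 0.0745, 0.2633]
orientation: [2.221, 2.221, -0.0]
force: [-0.6, -0.8, -0.9]
opening: 0.0004
gripper_force: 0.5
```

>>> apply_moves(series=[[[5,-1.2,0],[0,0,0.12]],[[5,-1.2,0],[0,0,0.12]],[[5,-1.2,0],[0,0,0.12]],[[5,-1.2,0],[0,0,0.12]],[[5,-1.2,0],[0,0,0.12]],[[5,-1.2,0],[0,0,0.12]],[[5,-1.2,0],[0,0,0.12]],[[5,-1.2,0],[0,0,0.12]],[[5,-1.2,0],[0,0,0.12]],[[5,-1.2,0],[0,0,0.12]],[[5,-1.2,0],[0,0,0.12]],[[0,0,0],[0,0,0]]])

```text
t: 7.75
tool_pos: [0.4828, 0.1237, 0.2637]
orientation: [-3.118, -0.384, -0.003]
force: [0.1, 0.2, -0.1]
opening: 0.0007
gripper_force: 0.0
```

>>> apply_moves(series=[[[5,-1.2,0],[0,0,0.12]],[[5,-1.2,0],[0,0,0.12]],[[0,0,0],[0,0,0]]])

```text
t: 8.0
tool_pos: [0.491, 0.1278, 0.263]
orientation: [-3.141, -0.012, 0.004]
force: [-4.1, -0.3, 3.6]
opening: 0.0007
gripper_force: 2.2
```

>>> apply_moves(series=[[[2,0,0],[0,0,0]],[[1,0,0],[0,0,0]],[[0,0,0],[0,0,0]]])

```text
t: 8.25
tool_pos: [0.4925, 0.1278, 0.2627]
orientation: [-3.141, -0.025, 0.01]
force: [-16.7, 0.5, 11.0]
opening: 0.0002
gripper_force: 8.3
```

Both empty stations are against their stops. I'll back off, rise, go over to the far side of the funnel station's lever, and look.

>>> apply_moves(series=[[[-9,0,0],[0,0,0]],[[-9,0,0],[0,0,0]],[[0,0,-20],[0,0,0]],[[0,0,-20],[0,0,0]],[[10,24,0],[0,0,0]],[[10,24,0],[0,0,0]],[[10,24,0],[0,0,0]],[[10,24,0],[0,0,0]],[[10,22,0],[0,0,0]],[[0,0,0],[0,0,0]]])

```text
t: 9.08
tool_pos: [0.5287, 0.0066, 0.3037]
orientation: [3.14, 0.017, 0.005]
force: [0.7, 0.5, 0.1]
opening: 0.0005
gripper_force: 0.0
```

```bash
python3 - <<'E'
from h import *
s=robot.read_state();print(s['t'],s['tool_pos'],s['orientation'],s['force'])
c,im,d=look('scene','s4.png'); cv2.imwrite('pics/s4c.png',cv2.resize(im[120:300,200:420],None,fx=3,fy=3))
E
```

```text
9.0833 [0.52869181 0.00658498 0.30367072] [3.13994074 0.01662499 0.00450232] [0.69176664 0.45257756 0.05803167]
```

View pics/s4c.png

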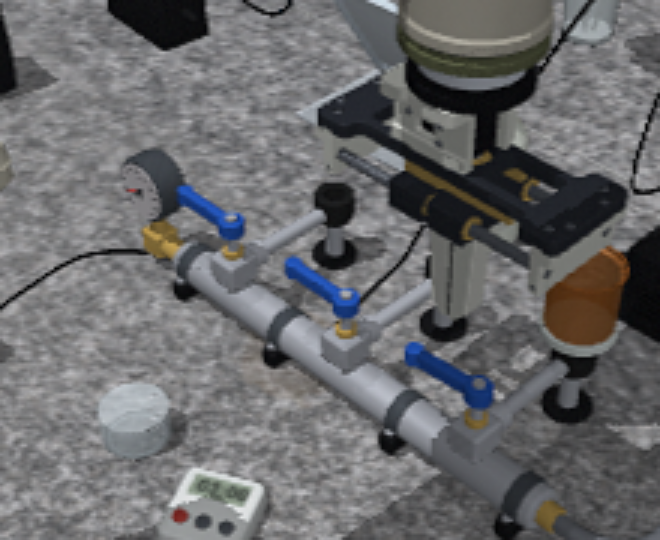

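Both empty levers are crosswise now, at crop (210,212) and (320,285). The funnel is seated at (585,300), and the finger is behind lever a. I go down and sweep it open.

>>> apply_moves(series=[[[0,0,13],[0,0,0]],[[0,0,14],[0,0,0]],[[0,0,13],[0,0,0]],[[0,0,0],[0,0,0]],[[-5,-2,0],[0,0,0]],[[-5,-2,0],[0,0,0]],[[0,0,0],[0,0,0]]])

```text
t: 9.72
tool_pos: [0.517, 0.0145, 0.2634]
orientation: [-3.141, -0.019, -0.001]
force: [-0.2, 0.0, -0.1]
opening: 0.0005
gripper_force: 0.0
```

>>> apply_moves(series=[[[-5.1,-1.2,0],[0,0,-0.12]],[[-5.1,-1.2,0],[0,0,-0.12]],[[-5.1,-1.2,0],[0,0,-0.12]],[[-5.1,-1.2,0],[0,0,-0.12]],[[-5.1,-1.2,0],[0,0,-0.12]],[[-5.1,-1.2,0],[0,0,-0.12]],[[-5.1,-1.2,0],[0,0,-0.12]],[[-5.1,-1.2,0],[0,0,-0.12]],[[-5.1,-1.2,0],[0,0,-0.12]],[[-5.1,-1.2,0],[0,0,-0.12]],[[-5.1,-1.2,0],[0,0,-0.12]],[[0,0,0],[0,0,0]]])

```text
t: 10.72
tool_pos: [0.4676, -0.0063, 0.2635]
orientation: [2.465, 1.947, 0.001]
force: [0.3, 0.4, -0.2]
opening: 0.0005
gripper_force: 0.0
```

>>> apply_moves(series=[[[-5.1,-1.2,0],[0,0,-0.12]],[[-5.1,-1.2,0],[0,0,-0.12]],[[0,0,0],[0,0,0]]])

```text
t: 10.97
tool_pos: [0.4637, -0.0159, 0.2633]
orientation: [2.219, 2.223, 0.001]
force: [0.7, 0.5, 0.1]
opening: 0.0
gripper_force: 0.0
```

>>> apply_moves(series=[[[-3,0,0],[0,0,0]],[[-2,0,0],[0,0,0]],[[0,0,0],[0,0,0]]])

```text
t: 11.22
tool_pos: [0.4639, -0.0205, 0.263]
orientation: [-2.226, -2.216, -0.002]
force: [-1.7, 3.0, 2.6]
opening: 0.0004
gripper_force: 2.1
```

>>> apply_moves(series=[[[-2,0,0],[0,0,0]],[[-1.5,0,0],[0,0,0]],[[0,0,0],[0,0,0]]])

```text
t: 11.47
tool_pos: [0.4638, -0.0222, 0.263]
orientation: [-2.223, -2.214, -0.007]
force: [-2.5, 17.7, 4.7]
opening: 0.0008
gripper_force: 9.0
```

>>> apply_moves(series=[[[9,0,0],[0,0,0]],[[9,0,0],[0,0,0]],[[0,0,-20],[0,0,0]],[[0,0,-30],[0,0,0]],[[0,0,-30],[0,0,0]],[[0,0,-30],[0,0,0]],[[0,0,-30],[0,0,0]],[[0,0,-30],[0,0,0]],[[0,0,0],[0,0,0]],[[0,0,0],[0,0,0]]])

```text
t: 12.3
tool_pos: [0.4643, -0.0062, 0.4351]
orientation: [2.221, 2.216, 0.004]
force: [-0.5, -0.7, -0.7]
opening: 0.0003
gripper_force: 0.0
```

```bash
python3 - <<'E'
from h import *
s=robot.read_state();print(s['t'],s['tool_pos'],s['force'])
c,im,d=look('scene','s5.png'); cv2.imwrite('pics/s5c.png',cv2.resize(im[160:350,220:420],None,fx=3,fy=3))
E
```

```text
12.3 [ 0.46434615 -0.00623338  0.43513415] [-0.47336137 -0.71705316 -0.6695961 ]
```

View pics/s5c.png

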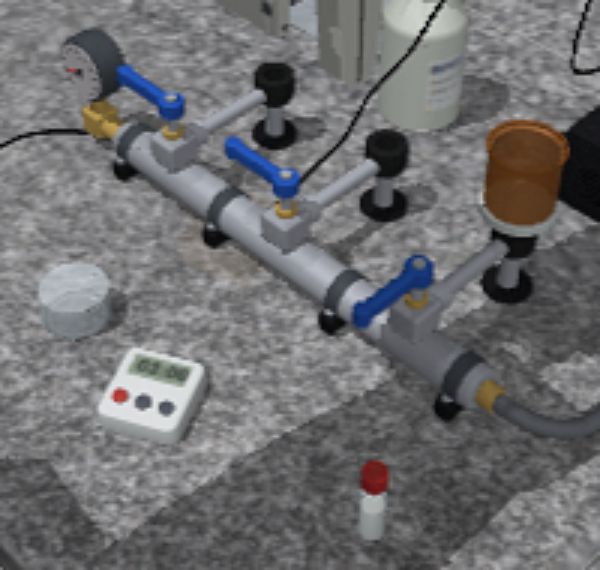

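The picture shows levers b and c crosswise at crop (150,92) and (262,165). Lever a is in line with its pipe, pointing at the robot, at (392,290). The funnel is seated at (525,180), and the beaker, timer, vial and bottle have not moved. All three stops were felt as force, so I hand in.

```bash
python3 -c "
from plant import robot
print(robot.close_job())"
```

```text
the job is handed in; nothing more can be done
None
```

The job is handed in: both empty stations' levers were pushed shut first, then the funnel station's lever fully open, each until the force rose at its stop; the funnel is still seated and nothing else was moved.

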